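# Set out the copper ring moulds in order of size

## Robot

A 6-joint arm with a two-finger parallel gripper is mounted at the origin on a cart in front of the work surface, level with it; the furniture and walls round the work are solid. World frame = base frame: x ahead of the robot, y to its left, z up, the work surface at z = 0. Lengths are in m, angles in rad, forces in N, time in s.
With the tool pointing down it reaches from about 0.15 to 0.775 m from the base axis. Payload 6.1 kg.
Tool frame: the origin (TCP) lies at the very end of the fingers, on their centre line; the grasp point (between the pads) lies 19 mm behind it (ctrl.hold_point_z is the z of the grasp point in the tool frame, in m); z points along the fingers, y is the line along which they close (so a half turn about z gives the same grasp; the last joint's range is limited). The gripper opens to 85 mm and grips with 20 to 120 N. Pads are 22 mm wide; open, the fingers measure 114 mm over their backs; the gripper's body (76 mm by 85 mm) begins 54 mm behind the grasp point. The pads swing forward as they close: fully open they stand 13 mm farther back than shut.
Start: joints at [1.215, 0.126, -0.04, 1.405, 0, 1.571], TCP at [0.183, 0.492, 0.2] pointing down, gripper open.
Joint ranges: [-2.72, 2.72], [-0.95, 1.95], [-1.27, 1.35], [-1.78, 2.02], [-1.46, 1.47], [-3.14, 3.14]. Speed limits (rad/s): [2.39, 2.39, 3.01, 3.14, 3.14, 3.14].

## Interface

Orientations are given as [roll, pitch, yaw] about the fixed x, y, z axes, in that order (R = Rz(yaw) Ry(pitch) Rx(roll)).
In Python, from station import ctrl gives the robot as it stands.
- The arm moves only by the shell command python3 -m pendant 'ROWS' [OPENING] [FORCE]. ROWS is JSON, a list of rows, each a list of 4 numbers: the shift along the tool's x, y, z in cm, then the turn about the tool's z in units of 10 degrees (1.0 is 10 degrees). A call has 1 to 12 rows; each row shifts and turns the commanded pose from where the row before left it, along the tool's axes as they then stand; what a row does not reach is not made up. A row lasts 1/8 s, in which the tool goes at most 62.5 mm and 10.7 degrees, less where a joint would pass 70% of its speed; a pose out of reach is approached as far as the arm can. A call is refused whole if a number of a shift passes 6.25 or a number of a turn 1, either way. A call with a gripper value outside its range is refused whole. OPENING is the opening, from -1 (shut) to 1 (fully open), set as the call begins (- or left out, the last holds). The fingers move at their own pace and stop on an object; FORCE is the grip in N (left out, the last holds). Time passes only in rows, so rows that do not move let the fingers close. It gives the time, the measured TCP pose, the force, the opening and the grip force at its end, in the units of the state.
- ctrl.get_obs(): the state, without advancing time (a new reading comes with each control period).
- ctrl.grab_frame(name): name is "scene" or "top" or "wrist"; returns the picture (400x640x3 uint8, blue, green, red); there is no depth.
- ctrl.camera_model(name): a dict with "camera_matrix" (3x3 intrinsics, pixels), "dist" ([k1, k2, p1, p2, k3] as OpenCV has them; the pictures are not rectified), "rvec" (rotation vector, rad) and "tvec" (3), from world to camera coordinates, as OpenCV has them. Camera axes: x right, y down, z forward; pixel columns grow to the right and rows downward; lengths in m; the calibration is good to about 2 mm. A picture is of the moment at which its call begins: read the wrist's pose just before it. camera_model takes no time and is no camera call; for the wrist camera it gives the pose at the moment of the call.
- ctrl.job_done(): hands the job in; it is judged then, once.
Trained networks look in the newest picture that a camera, given by its name, has taken for a name from the list of things; names that differ only in an ending like _2 or _b are one class to them, and where a whole thing is asked for, a point or a joint stands for the part that bears it (a point fixed in the world has none). Each returns a list of dicts, best first, with "conf" (0 to 1); they miss things now and then, are a little off and sometimes report something else, mostly with a low value. They report only what shows in the picture. A call takes as long as a camera call.
- ctrl.search_frame(camera, thing): "uv" ([column, row] in pixels, amid what is visible of it).
- ctrl.outline_of(camera, thing): "mask" (400x640 bool, what is visible of it) and "uv" ([column, row] in pixels, amid what is visible of it).
The state is a dict: "time": time; "qpos": joint angles; "joint_vel": joint speeds; "tau": joint torques, N m; "tool_pos": TCP position; "eef_rot": TCP orientation; "contact_force": force on the tool from outside, world axes, zero at the start; "wrist_torque": the same for the moment, N m; "gripper_width": finger opening in m; "grip_force": force on a finger pad.
Only numpy, scipy, OpenCV 4.12 (cv2) and the standard library are available. Lean on these libraries where they do the work, as an engineer would, in place of code of your own. Each camera call takes 0.05 s, during which the arm holds its last target. There are 200 camera calls.

## Task

Take the four copper ring moulds from the baking tray and the thin sheet beside it and stand them in a row on the dark wooden board in front of the tray, one upright on the middle of each cork pad, in order of size: the smallest at the end beside the white coffee cup, the largest at the end beside the price card.

Things in the scene. Friction and masses are not known exactly. Their poses are not given: they have to be found in the camera images.
- ring_30: smallest of four round copper ring moulds, open top and bottom: 30 mm outside diameter, 50 mm high, wall 2.5 mm, about 60 g. Origin: centre of underside; z up its axis. Starts upright, underside 3 mm above the counter, in the front half of the baking tray (rim 26 mm high, 40 mm high croissants behind) or on the thin wooden sheet left of it, 25 mm or more from other moulds and the loose bun.
- ring_40: second smallest of four round copper ring moulds, open top and bottom: 40 mm outside diameter, 50 mm high, wall 2.5 mm, about 70 g. Origin: centre of underside; z up its axis. Starts upright, underside 3 mm above the counter, in the front half of the baking tray (rim 26 mm high, 40 mm high croissants behind) or on the thin wooden sheet left of it, 25 mm or more from other moulds and the loose bun.
- ring_50: second largest of four round copper ring moulds, open top and bottom: 50 mm outside diameter, 50 mm high, wall 2.5 mm, about 80 g. Origin: centre of underside; z up its axis. Starts upright, underside 3 mm above the counter, in the front half of the baking tray (rim 26 mm high, 40 mm high croissants behind) or on the thin wooden sheet left of it, 25 mm or more from other moulds and the loose bun.
- ring_60: largest of four round copper ring moulds, open top and bottom: 60 mm outside diameter, 50 mm high, wall 2.5 mm, about 90 g. Origin: centre of underside; z up its axis. Starts upright, underside 3 mm above the counter, in the front half of the baking tray (rim 26 mm high, 40 mm high croissants behind) or on the thin wooden sheet left of it, 25 mm or more from other moulds and the loose bun.
- pad_0: round cork pad, 70 mm across, fixed on the wooden board in front of the tray; an end pad, at the board's left end as the robot sees it (+y). The four like pads lie about 78 mm apart in a straight row. Pad top: 13 mm above the counter. Origin: centre of the pad's underside, 3 mm lower; its y axis runs along the row.
- pad_1: round cork pad, 70 mm across, fixed on the wooden board in front of the tray; an inner pad, next to pad_0. The four like pads lie about 78 mm apart in a straight row. Pad top: 13 mm above the counter. Origin: centre of the pad's underside, 3 mm lower; its y axis runs along the row.
- pad_2: round cork pad, 70 mm across, fixed on the wooden board in front of the tray; an inner pad, next to pad_3. The four like pads lie about 78 mm apart in a straight row. Pad top: 13 mm above the counter. Origin: centre of the pad's underside, 3 mm lower; its y axis runs along the row.
- pad_3: round cork pad, 70 mm across, fixed on the wooden board in front of the tray; the other end pad, at the board's right end (-y). The four like pads lie about 78 mm apart in a straight row. Pad top: 13 mm above the counter. Origin: centre of the pad's underside, 3 mm lower; its y axis runs along the row.
- cup: white coffee cup, 73 mm across, 61 mm high, standing fixed on the counter just beyond one end of the board, in line with the pads, about 86 mm from the nearest pad's centre; it may be at either end. Origin: centre of its underside. Beware: a wicker food dome (270 mm across, about 205 mm high) stands at the left front corner, its centre about 0.2 m left of the thin sheet.
- card: small white price card in a wooden foot (22 x 70 mm foot, 58 mm high), standing fixed on the counter beyond the board's other end, about 86 mm from the nearest pad's centre. Origin: centre of its underside. Beware: behind the tray's back edge a tall stand with hanging bread rings overhangs the tray's croissants.

How it is judged:
By the outcome, as a careful person would: the job done as asked, in the order asked, and still so for the second after the job is handed in, with the robot touching nothing.
It also fails if it takes over 90 s, if anything falls off the work surface, if the arm or the gripper's body presses on something with over 40 N, if the wrist force passes 120 N, or if a joint passes its speed limit or range.

## Working session

There is one attempt and no reset: what is moved stays moved. The work goes in short steps, Python scripts to look and compute and a shell command to move; the robot and the scene stay as the last step left them, time stands still between calls to the robot, and variables do not carry over. Pictures are saved under pics/ and viewed, at most 14 in all, crops included, and the job is handed in when it is done.

```bash
ls; mkdir -p pics; python3 - <<'E'
from station import ctrl
import cv2,numpy as np
o=ctrl.get_obs();print(o['time'],o['tool_pos'],o['eef_rot'],o['gripper_width'],ctrl.hold_point_z)
for c in ['scene','top']:
    im=ctrl.grab_frame(c);cv2.imwrite(f'pics/{c}0.png',im)
    m=ctrl.camera_model(c);R=cv2.Rodrigues(np.array(m['rvec']))[0];print(c,(-R.T@np.array(m['tvec']).ravel()).round(3))
    for t in ['ring_30','ring_40','ring_50','ring_60','pad_0','cup','card']:
        print(t,[(np.round(d['uv']).tolist(),round(d['conf'],2)) for d in ctrl.search_frame(c,t)])
E
```

```text
pics
0.0 [0.18273845 0.49168676 0.19903741] [-3.14003652e+00  2.63878088e-05  2.78571832e+00] 0.08585075489737143 -0.0187
scene [-0.143  0.302  0.666]
ring_30 [([270.0, 216.0], 0.91), ([307.0, 201.0], 0.91), ([190.0, 234.0], 0.75)]
ring_40 [([270.0, 216.0], 0.91), ([307.0, 201.0], 0.91), ([190.0, 234.0], 0.75)]
ring_50 [([270.0, 216.0], 0.91), ([307.0, 201.0], 0.91), ([190.0, 234.0], 0.75)]
ring_60 [([270.0, 216.0], 0.91), ([307.0, 201.0], 0.91), ([190.0, 234.0], 0.75)]
pad_0 [([326.0, 239.0], 0.82), ([375.0, 208.0], 0.8), ([352.0, 223.0], 0.79), ([295.0, 256.0], 0.61)]
cup [([403.0, 183.0], 0.95), ([270.0, 220.0], 0.29), ([350.0, 225.0], 0.24)]
card [([256.0, 277.0], 0.74)]
top [0.273 0.016 1.356]
ring_30 [([211.0, 159.0], 0.51), ([316.0, 164.0], 0.45)]
ring_40 [([211.0, 159.0], 0.51), ([316.0, 164.0], 0.45)]
ring_50 [([211.0, 159.0], 0.51), ([316.0, 164.0], 0.45)]
ring_60 [([211.0, 159.0], 0.51), ([316.0, 164.0], 0.45)]
pad_0 [([274.0, 222.0], 0.77), ([304.0, 215.0], 0.7), ([334.0, 214.0], 0.66), ([366.0, 204.0], 0.56)]
cup [([403.0, 195.0], 0.96)]
card []
```

```bash
python3 - <<'E'
import cv2
a=cv2.imread('pics/scene0.png')[130:310,120:440];b=cv2.imread('pics/top0.png')[80:260,130:450]
cv2.imwrite('pics/a1.png',cv2.vconcat([cv2.resize(a,None,fx=1.66,fy=1.66,interpolation=2),cv2.resize(b,None,fx=1.66,fy=1.66,interpolation=2)]))
E
```

```text
(no output)
```

View pics/a1.png

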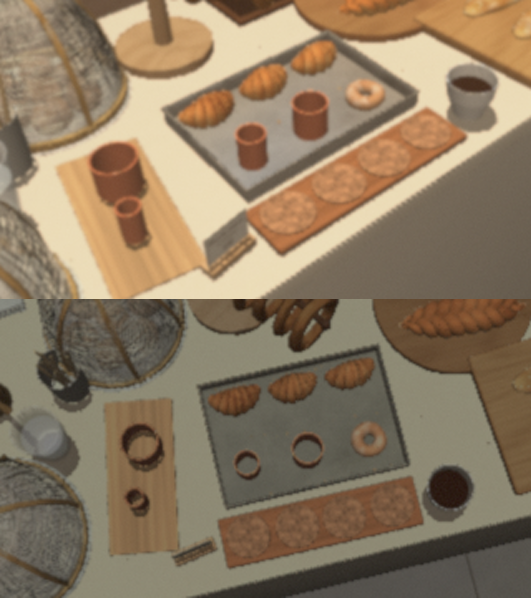

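View pics/top0.png

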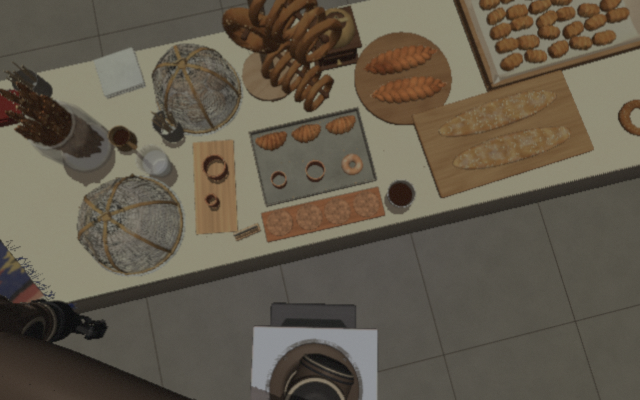

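The top view shows the cup at the right (-y) end of the board and the card at the left. The rings are at ring_60 (215,167), ring_30 (212,201), ring_40 (279,180) and ring_50 (316,171). The pads lie at about (276,223), (304,217), (335,212) and (366,205).

```bash
cat > h.py <<'E'
from station import ctrl
import cv2,numpy as np
from scipy.optimize import least_squares
def ray(m,uv):
    K=np.array(m['camera_matrix']);D=np.array(m['dist'],float)
    p=cv2.undistortPoints(np.array(uv,float).reshape(-1,1,2),K,D).reshape(-1,2)
    R=cv2.Rodrigues(np.array(m['rvec'],float))[0];t=np.array(m['tvec'],float).ravel()
    d=np.c_[p,np.ones(len(p))]@R; return -R.T@t,d/np.linalg.norm(d,axis=1)[:,None]
def plane(m,uv,z):
    c,d=ray(m,uv); return c+d*((z-c[2])/d[:,2])[:,None]
def proj(m,X): return cv2.projectPoints(np.array(X,float).reshape(-1,3),np.array(m['rvec'],float),np.array(m['tvec'],float),np.array(m['camera_matrix']),np.array(m['dist'],float))[0].reshape(-1,2)
def tri(obs):
    A=np.zeros((3,3));b=np.zeros(3);L=[]
    for m,uv in obs:
        c,d=ray(m,uv);P=np.eye(3)-np.outer(d[0],d[0]);A+=P;b+=P@c;L.append((c,P))
    X=np.linalg.solve(A,b);return X,[np.linalg.norm(P@(X-c)) for c,P in L]
E
python3 - <<'E'
from h import *
T=ctrl.camera_model('top');S=ctrl.camera_model('scene')
sp=[(295,256),(326,239),(352,223),(375,208)];tp=[(274,222),(304,215),(334,214),(366,204)]
for a,b in zip(sp,tp):
    X,r=tri([(S,a),(T,b)]);print('pad',X.round(3),np.round(r,4),plane(T,b,.013).round(3),plane(S,a,.013).round(3))
# rings by size: top uv centres, scene uv
for n,a,b in [('60',(190,234),(215.5,167)),('30',(197,262),(212,201)),('40',(270,216),(279,179.5)),('50',(307,201),(316,171)),('bun',(339,187),(352,164))]:
    X,r=tri([(S,a),(T,b)]);print(n,X.round(3),np.round(r,4),plane(T,b,.04).round(3))
print(plane(S,(403,183),.04),plane(T,(242+3-10,233),0.03))
o=ctrl.get_obs();W=ctrl.camera_model('wrist');c,d=ray(W,(320,200));print(c,d,W['camera_matrix'])
cv2.imwrite('pics/w0.png',ctrl.grab_frame('wrist'))
E
```

```text
pad [0.412 0.106 0.02 ] [0.0079 0.0079] [[0.417 0.113 0.013]] [[0.414 0.097 0.013]]
pad [0.432 0.028 0.016] [0.0087 0.0087] [[0.437 0.035 0.013]] [[0.43  0.019 0.013]]
pad [ 0.439 -0.045  0.026] [0.0021 0.0021] [[ 0.442 -0.044  0.013]] [[ 0.45  -0.054  0.013]]
pad [ 0.472 -0.127  0.011] [0.0012 0.0012] [[ 0.471 -0.127  0.013]] [[ 0.471 -0.125  0.013]]
60 [0.558 0.274 0.021] [0.0008 0.0008] [[0.554 0.269 0.04 ]]
30 [0.466 0.277 0.029] [0.0021 0.0021] [[0.464 0.273 0.04 ]]
40 [0.528 0.105 0.031] [0.0019 0.0019] [[0.525 0.103 0.04 ]]
50 [0.555 0.007 0.017] [0.0003 0.0003] [[0.55  0.007 0.04 ]]
bun [ 0.579 -0.089  0.008] [0.0007 0.0007] [[ 0.572 -0.087  0.04 ]]
[[ 0.49372489 -0.21143576  0.04      ]] [[0.38373646 0.21109605 0.03      ]]
[0.10581872 0.52035887 0.3738893 ] [[ 0.29798324 -0.12420134 -0.94645656]] [[283.28691368   0.         324.04331311]
 [  0.         283.28691368 199.38069286]
 [  0.           0.           1.        ]]
```

View pics/w0.png

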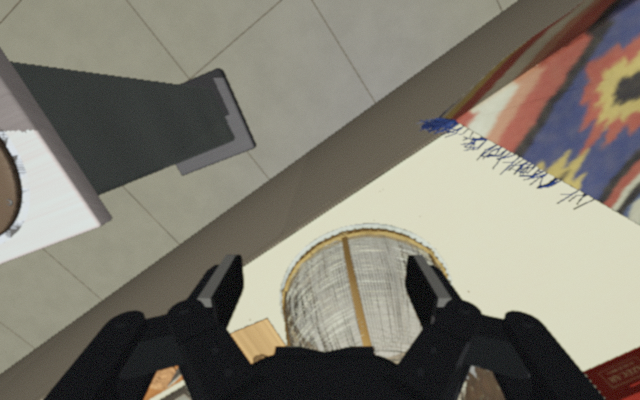

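```bash
python3 -m pendant '[[0,0,-6,0],[-1.74,-4.7,0,0],[-1.74,-4.7,0,0],[-1.74,-4.7,0,0],[-1.74,-4.7,0,0],[-1.74,-4.7,0,0],[-5.8,-0.3,0,0],[-5.8,-0.3,0,0],[-5.8,-0.3,0,0],[-5.8,-0.3,0,0],[-5.8,-0.3,0,0],[-5.8,-0.3,0,0]]'; python3 -m pendant '[[0,0,0,0.95],[0,0,0,0.95],[0,0,0,0.95],[0,0,0,0.95],[0,0,0,0.95],[0,0,0,0.95],[0,0,0,0]]'; python3 - <<'E'
from h import *
o=ctrl.get_obs();print(o['qpos'].round(3),ctrl.camera_model('wrist')['tvec'])
cv2.imwrite('pics/w1.png',ctrl.grab_frame('wrist'))
E
```

```text
time: 2.35
tool_pos: [0.5042, 0.1022, 0.2599]
eef_rot: [3.141, 0.0, 2.785]
contact_force: [-0.1, 1.5, -0.3]
gripper_width: 0.0856
grip_force: 0.0
time: 3.22
tool_pos: [0.5025, 0.1034, 0.2598]
eef_rot: [3.142, -0.0, 1.793]
contact_force: [0.6, -1.0, -1.2]
gripper_width: 0.0854
grip_force: 0.0
[0.203 0.111 0.075 1.535 0.    1.552] [-0.51361812 -0.06997785  0.43353132]
```

View pics/w1.png

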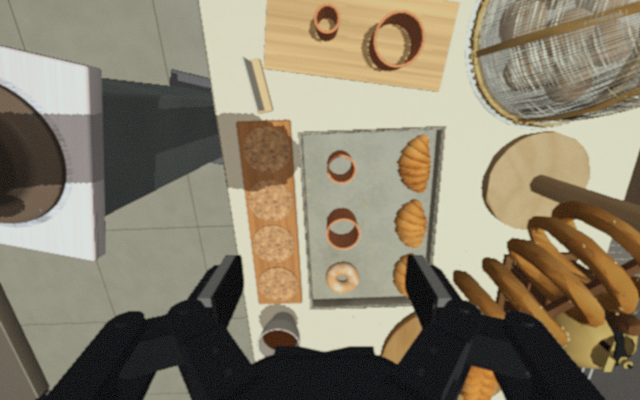

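The view shows the rings at ring_30 (327,21), ring_60 (397,40), ring_40 (341,166) and ring_50 (343,228). The pads run from (266,149) to (278,284), with the cup below at (280,330) and the card at (257,85). I'll take a second view from another place and fit the models to both.

```bash
cat > look.py <<'E'
from h import *
import pickle,sys
def masks(tag):
    m=ctrl.camera_model('wrist');im=ctrl.grab_frame('wrist');out={'m':m,'im':im}
    for t in ['ring_60','pad_0']:
        out[t]=[d for d in ctrl.outline_of('wrist',t) if d['conf']>.3]
        print(tag,t,[(np.round(d['uv']).tolist(),round(d['conf'],2)) for d in out[t]])
    pickle.dump(out,open(f'{tag}.pkl','wb'))
masks(sys.argv[1])
E
cat > fit.py <<'E'
from h import *
import pickle,sys
V=[pickle.load(open(f'{t}.pkl','rb')) for t in sys.argv[1:]]
T=ctrl.camera_model('top')
a=np.linspace(0,2*np.pi,60,endpoint=False);C=np.c_[np.cos(a),np.sin(a),0*a];th=np.linspace(0,2*np.pi,24,endpoint=False);Dr=np.c_[np.cos(th),np.sin(th)]
G={'ring_60':(.557,.272),'ring_30':(.466,.275),'ring_40':(.528,.104),'ring_50':(.555,.007)}
for i,g in enumerate([(.415,.107),(.435,.028),(.452,-.05),(.471,-.127)]):G[f'pad_{i}']=g
def model(n,p):
    if n[0]=='p': return C*.035+p
    r=int(n[5:])/2000;return np.r_[C*r+p,C*r+p+[0,0,.05]]
for n,g in G.items():
    z=.013 if n[0]=='p' else .003
    ob=[]
    for v in V:
        uv=proj(v['m'],[*g,z+(.03 if n[0]=='r' else 0)])[0]
        L=v['pad_0' if n[0]=='p' else 'ring_60']
        if not L: continue
        d=min(L,key=lambda d:np.hypot(*(np.array(d['uv'])-uv)))
        if np.hypot(*(np.array(d['uv'])-uv))>22: continue
        ys,xs=np.nonzero(d['mask']);P=np.c_[xs,ys]
        if P[:,1].min()<2: continue
        ob.append((v['m'],(P@Dr.T).max(0)+.4*0))
    if not ob: print(n,'none');continue
    f=lambda p:np.concatenate([(proj(m,model(n,p))@Dr.T).max(0)-s for m,s in ob])
    out=[]
    for fix in (0,1):
        q=least_squares((lambda p:f([p[0],p[1],z])) if fix else f,[*g] if fix else [*g,z],x_scale=.01,diff_step=1e-3,loss='soft_l1')
        out.append((q.x.round(4).tolist(),round(np.sqrt(np.mean(q.fun**2)),2)))
    print(n,len(ob),out)
E
python3 look.py v1; python3 -m pendant '[[-5,0,0,0],[-5,0,0,0],[0,0,0,0]]'|head -2; python3 look.py v2; python3 fit.py v1; python3 fit.py v1 v2
```

```text
v1 ring_60 [([407.0, 34.0], 0.77), ([330.0, 19.0], 0.67), ([346.0, 234.0], 0.58)]
v1 pad_0 [([266.0, 151.0], 0.92), ([270.0, 201.0], 0.78), ([274.0, 244.0], 0.78), ([280.0, 285.0], 0.64)]
time: 3.8
tool_pos: [0.5248, 0.0033, 0.2595]
v2 ring_60 [([347.0, 80.0], 0.63), ([350.0, 173.0], 0.61)]
v2 pad_0 [([264.0, 75.0], 0.66), ([267.0, 134.0], 0.62), ([271.0, 184.0], 0.55), ([279.0, 232.0], 0.55)]
ring_60 1 [([0.5569, 0.2751, 0.003], np.float64(0.34)), ([0.5569, 0.2751], np.float64(0.34))]
ring_30 1 [([0.4675, 0.2786, -0.0015], np.float64(0.19)), ([0.4677, 0.2775], np.float64(0.26))]
ring_40 none
ring_50 1 [([0.5537, 0.0101, 0.0008], np.float64(0.25)), ([0.5533, 0.0111], np.float64(0.28))]
pad_0 1 [([0.4159, 0.1001, 0.005], np.float64(0.3)), ([0.4173, 0.1015], np.float64(0.53))]
pad_1 1 [([0.4334, 0.0187, -0.0019], np.float64(0.37)), ([0.4352, 0.0241], np.float64(0.84))]
pad_2 1 [([0.4514, -0.0535, 0.0045], np.float64(0.22)), ([0.4521, -0.0489], np.float64(0.45))]
pad_3 1 [([0.4733, -0.1256, 0.0114], np.float64(0.3)), ([0.4733, -0.1244], np.float64(0.3))]
ring_60 1 [([0.5569, 0.2751, 0.003], np.float64(0.34)), ([0.5569, 0.2751], np.float64(0.34))]
ring_30 1 [([0.4675, 0.2786, -0.0015], np.float64(0.19)), ([0.4677, 0.2775], np.float64(0.26))]
ring_40 1 [([0.5272, 0.1063, -0.0005], np.float64(0.27)), ([0.527, 0.1061], np.float64(0.31))]
ring_50 2 [([0.5534, 0.0107, 0.0013], np.float64(0.46)), ([0.5532, 0.0112], np.float64(0.48))]
pad_0 2 [([0.4162, 0.1008, 0.0067], np.float64(0.42)), ([0.4174, 0.1011], np.float64(0.68))]
pad_1 2 [([0.4342, 0.0235, 0.0091], np.float64(0.6)), ([0.4348, 0.0243], np.float64(0.66))]
pad_2 2 [([0.4514, -0.0521, 0.0062], np.float64(0.35)), ([0.4521, -0.0493], np.float64(0.6))]
pad_3 2 [([0.4734, -0.126, 0.0107], np.float64(0.33)), ([0.4735, -0.1246], np.float64(0.36))]
```

Fits come out at the expected heights within a few mm, and the pads are 75–79 mm apart. I'll go to ring_50 first.

```bash
cat > go.py <<'E'
from h import *
import sys
from scipy.spatial.transform import Rotation as Ro
t=list(map(float,sys.argv[1:4]));yaw=float(sys.argv[4]) if len(sys.argv)>4 else 1.814
o=ctrl.get_obs();R=Ro.from_euler('xyz',o['eef_rot']).as_matrix()
print('cm',((np.array(t)-o['tool_pos'])@R*100).round(2),'turn',round(-np.degrees((yaw-o['eef_rot'][2]+np.pi)%(2*np.pi)-np.pi)/10,2),'t',round(o['time'],2),'w',round(o['gripper_width'],4),'q',o['qpos'].round(2))
E
python3 - <<'E'
from h import *
import pickle
m=pickle.load(open('v1.pkl','rb'))['m']
print(plane(m,[(304,160),(310,228),(312,280),(437,180)],.026).round(3))
E
python3 -m pendant '[[0.15,2.9,0,-0.12],[0,0,-0.0,0],[0,0,6,0],[0,0,6,0],[0,0,4,0],[0,0,0,0]]' 0.55 30; python3 go.py .5532 .0112 .014
```

```text
[[ 0.474  0.102  0.026]
 [ 0.504 -0.002  0.026]
 [ 0.527 -0.094  0.026]
 [ 0.672  0.116  0.026]]
time: 4.7
tool_pos: [0.5491, 0.0143, 0.097]
eef_rot: [-3.135, -0.001, 1.813]
contact_force: [0.8, 0.2, 1.5]
gripper_width: 0.0661
grip_force: 0.0
cm [-0.41  0.37  8.3 ] turn -0.0 t 4.7 w 0.0661 q [ 0.03  0.2  -0.18  1.2   0.    1.35]
```

```bash
python3 -m pendant '[[-0.4,0.37,2.5,0],[0,0,0,0],[0,0,0,0]]' 0.42; python3 go.py .5532 .0112 .015; python3 look.py c1; python3 - <<'E'
import cv2,pickle
cv2.imwrite('pics/c1.png',pickle.load(open('c1.pkl','rb'))['im'])
E
```

```text
time: 5.08
tool_pos: [0.5577, 0.0109, 0.077]
eef_rot: [3.139, 0.0, 1.812]
contact_force: [-0.1, -0.2, 0.8]
gripper_width: 0.0605
grip_force: 0.0
cm [ 0.14 -0.45  6.2 ] turn -0.01 t 5.08 w 0.0605 q [ 0.02  0.21 -0.21  1.15  0.    1.35]
c1 ring_60 [([319.0, 217.0], 0.96), ([304.0, 60.0], 0.72)]
c1 pad_0 [([184.0, 151.0], 0.97), ([169.0, 46.0], 0.92), ([202.0, 288.0], 0.84), ([195.0, 235.0], 0.82)]
```

View pics/c1.png

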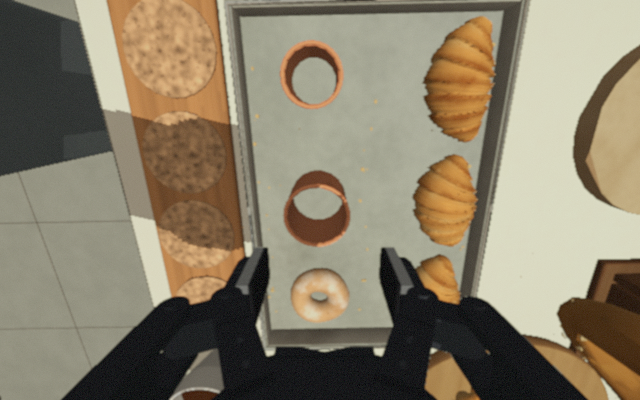

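The picture shows ring_50 at (318,208), lined up between the fingertips at columns 250 and 395, with the bun at (320,295) clear of them. I'll refit with this closer view.

```bash
python3 fit.py c1; python3 fit.py v1 v2 c1; python3 go.py .5532 .0112 .015
```

```text
ring_60 none
ring_30 none
ring_40 none
ring_50 1 [([0.5527, 0.0109, 0.0027], np.float64(0.3)), ([0.5526, 0.011], np.float64(0.31))]
pad_0 none
pad_1 1 [([0.4316, 0.0224, 0.0063], np.float64(0.55)), ([0.4346, 0.0239], np.float64(1.3))]
pad_2 1 [([0.4509, -0.0507, 0.0105], np.float64(0.34)), ([0.4518, -0.0494], np.float64(0.5))]
pad_3 1 [([0.4047, -0.2584, -0.1686], np.float64(3.99)), ([0.4716, -0.1242], np.float64(18.43))]
ring_60 1 [([0.5569, 0.2751, 0.003], np.float64(0.34)), ([0.5569, 0.2751], np.float64(0.34))]
ring_30 1 [([0.4675, 0.2786, -0.0015], np.float64(0.19)), ([0.4677, 0.2775], np.float64(0.26))]
ring_40 1 [([0.5272, 0.1063, -0.0005], np.float64(0.27)), ([0.527, 0.1061], np.float64(0.31))]
ring_50 3 [([0.5528, 0.011, 0.0028], np.float64(0.46)), ([0.5528, 0.0111], np.float64(0.46))]
pad_0 2 [([0.4162, 0.1008, 0.0067], np.float64(0.42)), ([0.4174, 0.1011], np.float64(0.68))]
pad_1 3 [([0.4336, 0.0234, 0.0097], np.float64(0.78)), ([0.4347, 0.0241], np.float64(0.93))]
pad_2 3 [([0.4514, -0.0503, 0.0109], np.float64(0.51)), ([0.4519, -0.0493], np.float64(0.57))]
pad_3 3 [([0.4719, -0.1301, 0.0032], np.float64(10.27)), ([0.4732, -0.1244], np.float64(10.96))]
cm [ 0.15 -0.43  6.14] turn -0.01 t 5.22 w 0.0609 q [ 0.02  0.21 -0.21  1.15  0.    1.35]
```

```bash
python3 -m pendant '[[0.15,-0.43,0,0],[0,0,3,0],[0,0,3.1,0],[0,0,0,0],[0,0,0,0]]' ; python3 go.py .5528 .011 .015
```

```text
time: 5.85
tool_pos: [0.5528, 0.0111, 0.015]
eef_rot: [3.141, 0.0, 1.812]
contact_force: [-0.0, 0.2, -0.0]
gripper_width: 0.0606
grip_force: 0.0
cm [-0.01  0.   -0.  ] turn -0.01 t 5.85 w 0.0606 q [ 0.02  0.24 -0.31  1.02  0.    1.35]
```

```bash
python3 -m pendant '[[0,0,0,0],[0,0,0,0],[0,0,0,0],[0,0,0,0],[0,0,-3,0],[0,0,-5,0],[0,0,0,0],[0,0,0,0]]' -1 30; python3 go.py .435 .0248 .095
```

```text
time: 6.85
tool_pos: [0.5526, 0.0111, 0.0942]
eef_rot: [3.14, 0.0, 1.812]
contact_force: [-0.5, 0.3, -2.2]
gripper_width: 0.0473
grip_force: 31.2
cm [  4.14 -11.09  -0.09] turn -0.01 t 6.85 w 0.0473 q [ 0.02  0.2  -0.19  1.19  0.    1.35]
```

```bash
python3 -m pendant '[[2.1,-5.6,0,0],[2.05,-5.5,0,0],[0,0,0,0],[0,0,0,0]]'; python3 go.py .435 .0248 .026;python3 look.py c2; python3 - <<'E'
import cv2,pickle
cv2.imwrite('pics/c2.png',pickle.load(open('c2.pkl','rb'))['im'])
E
python3 fit.py c2
```

```text
time: 7.35
tool_pos: [0.4346, 0.0249, 0.0933]
eef_rot: [-3.142, 0.0, 1.812]
contact_force: [0.8, 0.5, -0.9]
gripper_width: 0.0473
grip_force: 31.3
cm [-0.02  0.04  6.73] turn -0.01 t 7.35 w 0.0473 q [ 0.06 -0.02 -0.43  1.16 -0.    1.39]
c2 ring_60 [([326.0, 254.0], 0.93), ([464.0, 138.0], 0.8)]
c2 pad_0 [([325.0, 103.0], 0.89), ([323.0, 326.0], 0.72), ([323.0, 245.0], 0.67), ([323.0, 184.0], 0.59)]
ring_60 none
ring_30 none
ring_40 1 [([0.5289, 0.1057, -0.0003], np.float64(0.44)), ([0.5273, 0.1056], np.float64(0.64))]
ring_50 none
pad_0 1 [([0.4164, 0.101, 0.01], np.float64(0.34)), ([0.4164, 0.101], np.float64(0.6))]
pad_1 1 [([0.4343, 0.0231, 0.0087], np.float64(0.77)), ([0.434, 0.0242], np.float64(1.05))]
pad_2 1 [([0.4802, -0.1617, -0.2582], np.float64(4.2)), ([0.4515, -0.048], np.float64(22.12))]
pad_3 1 [([0.4739, -0.13, 0.0068], np.float64(0.44)), ([0.4726, -0.1246], np.float64(0.82))]
```

View pics/c2.png

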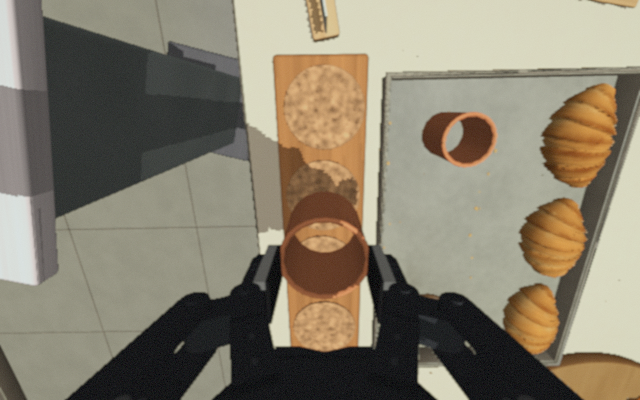

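Ring_50 hangs upright at (323,240) over pad_1. Lowering and releasing.

```bash
python3 -m pendant '[[0,0,3,0],[0,0,2.7,0],[0,0,0.7,0],[0,0,0.3,0],[0,0,0,0],[0,0,0,0]]'; python3 -m pendant '[[0,0,0,0],[0,0,0,0],[0,0,0,0]]' 0.42; python3 go.py .527 .106 .11
```

```text
time: 8.25
tool_pos: [0.4354, 0.0249, 0.0277]
eef_rot: [3.14, 0.0, 1.812]
contact_force: [-0.1, 0.2, -1.2]
gripper_width: 0.0474
grip_force: 31.3
time: 8.62
tool_pos: [0.4347, 0.0249, 0.027]
eef_rot: [3.141, 0.0, 1.812]
contact_force: [-0.6, -0.1, 0.1]
gripper_width: 0.0606
grip_force: 0.0
cm [ 5.67 10.9  -8.3 ] turn -0.01 t 8.62 w 0.0606 q [ 0.06  0.02 -0.54  1.01  0.    1.39]
```

```bash
python3 -m pendant '[[0,0,-4,0],[0,0,-4.3,0],[2.8,5.45,0,0],[2.85,5.45,0,0],[0,0,0,0],[0,0,0,0],[0,0,0,0]]' && python3 -m pendant '[[0,0,2,0],[0,0,2,0],[0,0,0,0],[0,0,0,0]]' 0.26; python3 go.py .5271 .106 .017; python3 look.py c3; python3 fit.py v1 v2 c3
```

```text
time: 9.5
tool_pos: [0.5262, 0.1051, 0.1099]
eef_rot: [-3.141, 0.0, 1.811]
contact_force: [0.4, 0.4, -0.8]
gripper_width: 0.0605
grip_force: 0.0
time: 10.0
tool_pos: [0.5271, 0.1054, 0.0709]
eef_rot: [3.14, 0.0, 1.811]
contact_force: [-1.0, -0.4, 0.4]
gripper_width: 0.0535
grip_force: 0.0
cm [0.06 0.01 5.39] turn -0.02 t 10.0 w 0.0535 q [ 0.2   0.18 -0.26  1.13 -0.    1.53]
c3 ring_60 [([199.0, 275.0], 0.87), ([322.0, 219.0], 0.73), ([412.0, 19.0], 0.58)]
c3 pad_0 [([212.0, 236.0], 0.96), ([196.0, 179.0], 0.9), ([213.0, 379.0], 0.78)]
ring_60 1 [([0.5569, 0.2751, 0.003], np.float64(0.34)), ([0.5569, 0.2751], np.float64(0.34))]
ring_30 1 [([0.4675, 0.2786, -0.0015], np.float64(0.19)), ([0.4677, 0.2775], np.float64(0.26))]
ring_40 2 [([0.5269, 0.1057, 0.0047], np.float64(0.39)), ([0.527, 0.1053], np.float64(0.5))]
ring_50 2 [([0.5534, 0.0107, 0.0013], np.float64(0.46)), ([0.5532, 0.0112], np.float64(0.48))]
pad_0 3 [([0.4162, 0.1007, 0.0103], np.float64(0.62)), ([0.4171, 0.1012], np.float64(0.75))]
pad_1 2 [([0.4342, 0.0235, 0.0091], np.float64(0.6)), ([0.4348, 0.0243], np.float64(0.66))]
pad_2 2 [([0.4514, -0.0521, 0.0062], np.float64(0.35)), ([0.4521, -0.0493], np.float64(0.6))]
pad_3 3 [([0.4727, -0.1258, 0.0116], np.float64(8.8)), ([0.4729, -0.1247], np.float64(8.86))]
```

```bash
python3 -m pendant '[[0.03,0,3,0],[0,0,2.4,0],[0,0,0,0],[0,0,0,0]]' && python3 -m pendant '[[0,0,0,0],[0,0,0,0],[0,0,0,0],[0,0,0,0],[0,0,-4,0],[0,0,-5,0],[0,0,0,0],[0,0,0,0]]' -1; python3 go.py .452 -.05 .1
```

```text
time: 10.65
tool_pos: [0.5276, 0.1062, 0.017]
eef_rot: [3.14, 0.0, 1.812]
contact_force: [-0.2, 0.6, 0.1]
gripper_width: 0.0539
grip_force: 0.0
time: 11.65
tool_pos: [0.5271, 0.1061, 0.1061]
eef_rot: [3.141, 0.0, 1.812]
contact_force: [-0.6, -0.4, -1.3]
gripper_width: 0.0374
grip_force: 30.2
cm [-13.36 -11.02   0.6 ] turn -0.01 t 11.65 w 0.0374 q [ 0.2   0.16 -0.2   1.21  0.    1.53]
```

```bash
python3 -m pendant '[[-4.5,-3.7,0,0],[-4.5,-3.7,0,0],[-4.36,-3.6,0,0],[0,0,0,0],[0,0,0,0],[0,0,0,0]]'; python3 go.py .452 -.05 .029; python3 look.py c4; python3 fit.py c4
```

```text
time: 12.4
tool_pos: [0.4522, -0.0491, 0.1053]
eef_rot: [-3.141, -0.0, 1.813]
contact_force: [-0.0, -0.5, 0.2]
gripper_width: 0.0372
grip_force: 30.3
cm [-0.09 -0.03  7.63] turn -0.0 t 12.4 w 0.0372 q [-0.11  0.01 -0.37  1.19  0.    1.22]
c4 ring_60 [([323.0, 250.0], 0.84), ([308.0, 122.0], 0.69)]
c4 pad_0 [([320.0, 108.0], 0.81), ([324.0, 240.0], 0.65), ([321.0, 184.0], 0.62), ([327.0, 27.0], 0.58)]
ring_60 none
ring_30 none
ring_40 none
ring_50 none
pad_0 none
pad_1 1 [([0.4332, 0.0237, 0.0042], np.float64(1.91)), ([0.4336, 0.0237], np.float64(2.6))]
pad_2 1 [([0.4519, -0.0521, -0.0003], np.float64(2.59)), ([0.4512, -0.0492], np.float64(3.53))]
pad_3 none
```

```bash
python3 -m pendant '[[-0.05,0,3,0],[0,0,3,0],[0,0,1.2,0],[0,0,0.4,0],[0,0,0,0],[0,0,0,0]]'; python3 -m pendant '[[0,0,0,0],[0,0,0,0],[0,0,0,0]]' 0.26;  python3 -m pendant '[[0,0,-4,0],[0,0,-6,0],[0,0,-6,0],[0,0,0,0],[0,0,0,0]]'; python3 go.py .4677 .2775 .2; python3 - <<'E'
from h import *
cv2.imwrite('pics/c5.png',ctrl.grab_frame('wrist'))
E
```

```text
time: 13.3
tool_pos: [0.4529, -0.0505, 0.0308]
eef_rot: [3.14, 0.001, 1.812]
contact_force: [-0.3, 0.0, -0.5]
gripper_width: 0.0373
grip_force: 30.3
time: 13.68
tool_pos: [0.4522, -0.0505, 0.03]
eef_rot: [3.141, 0.0, 1.812]
contact_force: [0.3, 0.0, -0.3]
gripper_width: 0.0536
grip_force: 0.0
time: 14.3
tool_pos: [0.4521, -0.0505, 0.1897]
eef_rot: [3.141, 0.0, 1.812]
contact_force: [0.9, -0.7, -0.6]
gripper_width: 0.0539
grip_force: 0.0
cm [31.48  9.34 -1.03] turn -0.01 t 14.3 w 0.0539 q [-0.11 -0.01 -0.2   1.37  0.    1.22]
```

View pics/c5.png

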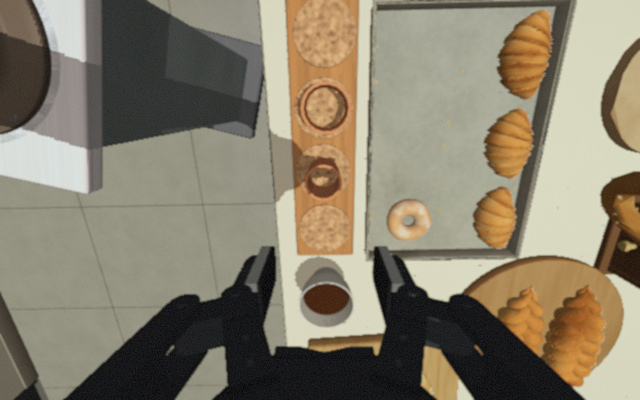

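The two rings stand upright and centred on their pads: ring_50 at (323,105), ring_40 at (323,175). Next is ring_30.

```bash
python3 -m pendant '[[5.2,1.5,0,0],[5.2,1.6,0,0],[5.2,1.6,0,0],[5.2,1.55,0,0],[5.3,1.55,0,0],[5.3,1.55,0,0],[0,0,0,0],[0,0,0,0]]' 0.05;python3 look.py d0; python3 -m pendant '[[0,0,5,0],[0,0,5,0],[0,0,0,0],[0,0,0,0]]';python3 look.py d1; python3 fit.py v1 d0 d1|grep ring; python3 go.py .4677 .2775 .018
```

```text
time: 15.35
tool_pos: [0.4671, 0.2763, 0.1882]
eef_rot: [-3.139, 0.001, 1.813]
contact_force: [0.0, 0.5, -0.4]
gripper_width: 0.0451
grip_force: 0.0
d0 ring_60 [([327.0, 182.0], 0.97), ([400.0, 205.0], 0.94), ([278.0, 325.0], 0.5)]
d0 pad_0 [([244.0, 270.0], 0.76), ([284.0, 320.0], 0.44)]
time: 16.0
tool_pos: [0.4689, 0.2766, 0.0918]
eef_rot: [3.14, -0.001, 1.811]
contact_force: [-0.4, -0.4, 0.1]
gripper_width: 0.0448
grip_force: 0.0
d1 ring_60 [([426.0, 236.0], 0.95), ([324.0, 208.0], 0.93)]
d1 pad_0 [([223.0, 373.0], 0.7), ([227.0, 348.0], 0.51)]
ring_60 3 [([0.5566, 0.2745, 0.0038], np.float64(0.51)), ([0.5569, 0.2744], np.float64(0.54))]
ring_30 3 [([0.4676, 0.2769, 0.0046], np.float64(0.47)), ([0.4676, 0.2767], np.float64(0.57))]
ring_40 none
ring_50 1 [([0.5537, 0.0101, 0.0008], np.float64(0.25)), ([0.5533, 0.0111], np.float64(0.28))]
cm [ 0.04 -0.2   7.44] turn -0.01 t 16.15 w 0.0448 q [ 0.53  0.18 -0.21  1.18 -0.    1.86]
```

```bash
python3 -m pendant '[[0,-0.15,4,0],[0,0,3.4,0],[0,0,0,0],[0,0,0,0]]' && python3 -m pendant '[[0,0,0,0],[0,0,0,0],[0,0,0,0],[0,0,0,0],[0,0,-4,0],[0,0,-5,0],[0,0,0,0],[0,0,0,0]]' -1; python3 go.py .4728 -.1253 .11
```

```text
time: 16.65
tool_pos: [0.4676, 0.2771, 0.0178]
eef_rot: [3.139, -0.001, 1.812]
contact_force: [-0.0, 0.1, 0.1]
gripper_width: 0.0441
grip_force: 0.0
time: 17.65
tool_pos: [0.4667, 0.2765, 0.1062]
eef_rot: [3.141, -0.0, 1.812]
contact_force: [0.2, 0.6, -0.7]
gripper_width: 0.0269
grip_force: 29.7
cm [-39.17  -9.    -0.4 ] turn -0.01 t 17.65 w 0.0269 q [ 0.53  0.17 -0.19  1.21 -0.    1.86]
```

```bash
python3 -m pendant '[[-5,-1.1,-0.2,0],[-5,-1.15,-0.2,0],[-5,-1.15,0,0],[-5,-1.15,0,0],[-5,-1.15,0,0],[-5,-1.1,0,0],[-5,-1.1,0,0],[-4.15,-1.1,0,0],[0,0,0,0],[0,0,0,0],[0,0,0,0]]'; python3 go.py .4728 -.1253 .03; python3 look.py c6; python3 fit.py v1 v2 c6|grep pad
```

```text
time: 19.02
tool_pos: [0.4723, -0.1242, 0.1093]
eef_rot: [-3.141, -0.001, 1.813]
contact_force: [0.1, 0.6, -0.2]
gripper_width: 0.027
grip_force: 29.7
cm [-0.12  0.03  7.93] turn -0.0 t 19.02 w 0.027 q [-0.26  0.07 -0.3   1.2   0.    1.07]
c6 ring_60 [([306.0, 127.0], 0.88), ([325.0, 26.0], 0.83), ([324.0, 247.0], 0.58)]
c6 pad_0 [([326.0, 187.0], 0.86), ([322.0, 22.0], 0.75), ([320.0, 108.0], 0.75)]
pad_0 2 [([0.4162, 0.1008, 0.0067], np.float64(0.42)), ([0.4174, 0.1011], np.float64(0.68))]
pad_1 2 [([0.4342, 0.0235, 0.0091], np.float64(0.6)), ([0.4348, 0.0243], np.float64(0.66))]
pad_2 3 [([0.4516, -0.0502, 0.0102], np.float64(0.47)), ([0.4518, -0.0499], np.float64(0.64))]
pad_3 3 [([0.4728, -0.1269, 0.0083], np.float64(1.14)), ([0.4729, -0.125], np.float64(1.3))]
```

```bash
python3 -m pendant '[[-0.1,0,3,0],[0,0,3,0],[0,0,1.5,0],[0,0,0.4,0],[0,0,0,0],[0,0,0,0]]'; python3 -m pendant '[[0,0,0,0],[0,0,0,0],[0,0,0,0]]' 0.05;  python3 -m pendant '[[0,0,-4,0],[0,0,-4,0],[0,0,0,0],[0,0,0,0]]' ; python3 go.py .5569 .2744 .11
```

```text
time: 19.92
tool_pos: [0.4736, -0.1264, 0.0318]
eef_rot: [3.14, 0.001, 1.812]
contact_force: [0.1, -0.8, 0.5]
gripper_width: 0.0271
grip_force: 29.7
time: 20.3
tool_pos: [0.4729, -0.1263, 0.031]
eef_rot: [3.141, 0.0, 1.812]
contact_force: [0.3, -0.3, 1.3]
gripper_width: 0.0446
grip_force: 0.0
time: 20.8
tool_pos: [0.4726, -0.1262, 0.1104]
eef_rot: [-3.141, -0.0, 1.812]
contact_force: [-0.0, 0.1, -0.2]
gripper_width: 0.0448
grip_force: 0.0
cm [36.89 17.75  0.04] turn -0.01 t 20.8 w 0.0448 q [-0.26  0.07 -0.29  1.2  -0.    1.07]
```

```bash
python3 -m pendant '[[5.3,2.5,0,0],[5.3,2.5,0,0],[5.3,2.55,0,0],[5.25,2.55,0,0],[5.25,2.55,0,0],[5.25,2.55,0,0],[5.25,2.55,0,0],[0,0,0,0],[0,0,0,0],[0,0,0,0]]' 0.74; python3 look.py d2; python3 fit.py d0 d1 d2|grep g_60;  python3 go.py .5569 .2744 .013
```

```text
time: 22.05
tool_pos: [0.5566, 0.2731, 0.1104]
eef_rot: [-3.14, 0.0, 1.811]
contact_force: [-0.1, 0.2, 0.7]
gripper_width: 0.0745
grip_force: 0.0
d2 ring_60 [([190.0, 397.0], 0.59), ([323.0, 212.0], 0.58)]
d2 pad_0 [([168.0, 294.0], 0.87), ([199.0, 386.0], 0.61)]
ring_60 3 [([0.5565, 0.2742, 0.0033], np.float64(0.52)), ([0.5566, 0.2741], np.float64(0.52))]
cm [0.11 0.   9.81] turn -0.02 t 22.2 w 0.0742 q [ 0.46  0.32  0.01  1.26 -0.    1.79]
```

```bash
python3 -m pendant '[[0.08,0,5,0],[0,0,3,0],[0,0,1.8,0],[0,0,0,0],[0,0,0,0]]' && python3 -m pendant '[[0,0,0,0],[0,0,0,0],[0,0,0,0],[0,0,0,0],[0,0,-4,0],[0,0,-5.5,0],[0,0,0,0],[0,0,0,0]]' -1; python3 go.py .4168 .1011 .11
```

```text
time: 22.82
tool_pos: [0.5578, 0.2756, 0.0143]
eef_rot: [3.139, -0.0, 1.812]
contact_force: [-0.6, 0.4, 0.0]
gripper_width: 0.0743
grip_force: 0.0
time: 23.82
tool_pos: [0.5569, 0.2754, 0.1079]
eef_rot: [3.141, -0.0, 1.812]
contact_force: [-0.2, 0.6, -1.3]
gripper_width: 0.0565
grip_force: 32.7
cm [-13.57 -17.77  -0.22] turn -0.01 t 23.82 w 0.0565 q [ 0.46  0.32  0.    1.25 -0.    1.79]
```

```bash
python3 -m pendant '[[-3.4,-4.45,0,0],[-3.4,-4.45,0,0],[-3.4,-4.45,0,0],[-3.3,-4.4,0,0],[0,0,0,0],[0,0,0,0],[0,0,0,0]]'; python3 go.py .4168 .102 .025; python3 look.py c7; python3 - <<'E'
import cv2,pickle
cv2.imwrite('pics/c7.png',pickle.load(open('c7.pkl','rb'))['im'])
E
```

```text
time: 24.7
tool_pos: [0.4171, 0.1023, 0.1073]
eef_rot: [-3.141, -0.0, 1.813]
contact_force: [0.3, 0.2, -0.7]
gripper_width: 0.0566
grip_force: 32.8
cm [-0.02 -0.04  8.23] turn -0.01 t 24.7 w 0.0566 q [ 0.24 -0.04 -0.41  1.19  0.    1.57]
c7 ring_60 [([325.0, 250.0], 0.91), ([325.0, 264.0], 0.85), ([322.0, 334.0], 0.64)]
c7 pad_0 [([321.0, 242.0], 0.82), ([303.0, 320.0], 0.68), ([321.0, 181.0], 0.62)]
```

View pics/c7.png

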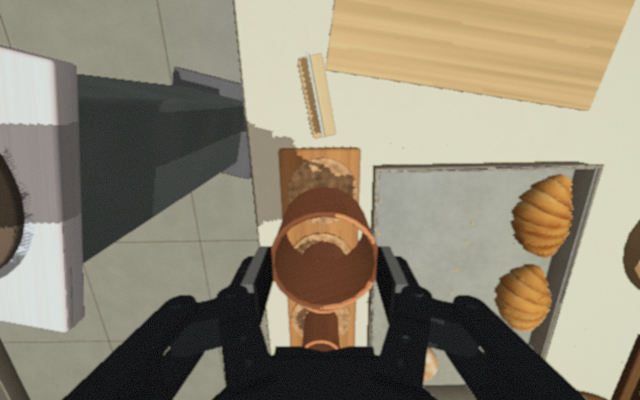

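Ring_60 hangs upright at (325,250) over pad_0, and the card is at (317,95). Lowering and releasing.

```bash
python3 -m pendant '[[0,0,3,0],[0,0,3,0],[0,0,1.7,0],[0,0,0.4,0],[0,0,0,0],[0,0,0,0]]'; python3 -m pendant '[[0,0,0,0],[0,0,0,0],[0,0,0,0]]' 0.66;  python3 -m pendant '[[0,0,-3,0],[0,0,-5,0],[0,0,-5,0],[-5,0,-2,0],[-5,0,0,0],[-5,0,0,0],[0,0,0,0],[0,0,0,0]]' ; python3 look.py e1; python3 -m pendant '[[-5,0,0,0],[-4,0,0,0],[0,0,0,0],[0,0,0,0]]'; python3 look.py e2; python3 - <<'E'
import cv2,pickle
cv2.imwrite('pics/e1.png',pickle.load(open('e1.pkl','rb'))['im'])
E
sed -e "s/^G={.*/G={'ring_60':(.417,.101),'ring_30':(.473,-.125),'ring_40':(.452,-.05),'ring_50':(.435,.024)}/" -e "s/else .003/else .013/" fit.py > fit2.py; python3 fit2.py e1; python3 fit2.py e1 e2
```

```text
time: 25.6
tool_pos: [0.4175, 0.1021, 0.0276]
eef_rot: [3.14, 0.0, 1.812]
contact_force: [-0.5, -0.1, -1.9]
gripper_width: 0.0567
grip_force: 32.8
time: 25.98
tool_pos: [0.4169, 0.1018, 0.0271]
eef_rot: [3.141, 0.0, 1.812]
contact_force: [0.1, -0.6, -0.6]
gripper_width: 0.0711
grip_force: 0.0
time: 26.98
tool_pos: [0.4523, -0.0438, 0.1767]
eef_rot: [-3.141, -0.001, 1.811]
contact_force: [-0.3, 1.2, 0.5]
gripper_width: 0.0708
grip_force: 0.0
e1 ring_60 [([329.0, 130.0], 0.83), ([324.0, 252.0], 0.72), ([332.0, 9.0], 0.61)]
e1 pad_0 [([324.0, 230.0], 0.72), ([319.0, 179.0], 0.6)]
time: 27.62
tool_pos: [0.4738, -0.1302, 0.1767]
eef_rot: [-3.141, -0.001, 1.813]
contact_force: [-0.6, 0.3, -0.2]
gripper_width: 0.0706
grip_force: 0.0
e2 ring_60 [([311.0, 91.0], 0.92), ([322.0, 182.0], 0.91), ([320.0, 35.0], 0.79)]
e2 pad_0 [([322.0, 27.0], 0.72), ([324.0, 160.0], 0.6), ([322.0, 102.0], 0.57)]
ring_60 none
ring_30 1 [([0.4743, -0.129, 0.0104], np.float64(0.41)), ([0.4739, -0.1277], np.float64(0.44))]
ring_40 none
ring_50 1 [([0.4361, 0.0257, 0.0172], np.float64(0.31)), ([0.4361, 0.0257], np.float64(0.48))]
pad_0 none
pad_1 none
pad_2 1 [([0.4518, -0.0514, -0.0014], np.float64(2.2)), ([0.4513, -0.0486], np.float64(2.82))]
pad_3 1 [([0.4736, -0.1302, 0.0012], np.float64(1.0)), ([0.4723, -0.125], np.float64(1.43))]
ring_60 none
ring_30 2 [([0.4738, -0.1279, 0.0119], np.float64(0.62)), ([0.4737, -0.1275], np.float64(0.62))]
ring_40 1 [([0.4522, -0.0508, 0.018], np.float64(0.34)), ([0.4521, -0.0507], np.float64(0.51))]
ring_50 1 [([0.4361, 0.0257, 0.0172], np.float64(0.31)), ([0.4361, 0.0257], np.float64(0.48))]
pad_0 none
pad_1 none
pad_2 2 [([0.4516, -0.0498, 0.0028], np.float64(1.6)), ([0.4515, -0.0493], np.float64(2.28))]
pad_3 2 [([0.4726, -0.127, 0.0074], np.float64(0.84)), ([0.4723, -0.1254], np.float64(1.11))]
```

View pics/e1.png

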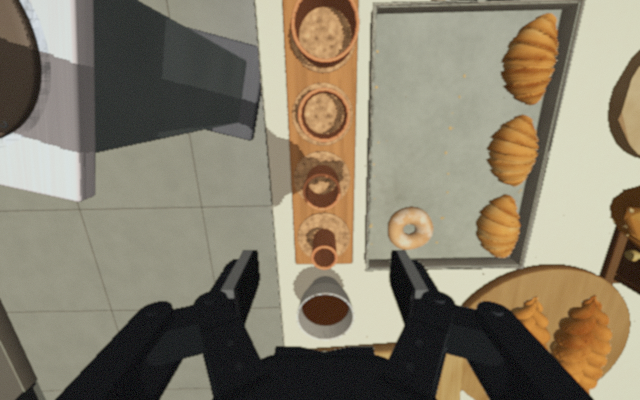

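All four rings stand upright on their pads in order: ring_60 (324,30), ring_50 (323,112), ring_40 (323,182) and ring_30 (323,245), which is next to the cup at (326,305). The fits put rings 30, 40 and 50 within about 3 mm of their pad centres. ring_60 got no fit but looks centred in the picture.

```bash
python3 -c "from station import ctrl; print(ctrl.job_done())"
```

```text
the job is handed in; nothing more can be done
None
```

The four ring moulds stand upright on their cork pads in order of size, ring_30 beside the cup to ring_60 beside the card, and the job was handed in at about 28 s.

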